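# Find the loaded sample canister by its weight and sort all three

### The arm

A 6-joint arm with a two-finger parallel gripper is mounted at the origin on the work surface. World frame = base frame: x ahead of the robot, y to its left, z up, the work surface at z = 0. Lengths are in m, angles in degrees, forces in N, time in s.
With the tool pointing down it reaches from about 0.3 to 1 m from the base axis. Payload 5.1 kg.
Tool frame: the origin (TCP) lies at the very end of the fingers, on their centre line; the grasp point (between the pads) lies 19 mm behind it (bot.grip_point_offset is the distance from the TCP to the grasp point, in m); z points along the fingers, y is the line along which they close (so a half turn about z gives the same grasp; the last joint's range is limited). The gripper opens to 95 mm and grips with 3 to 60 N. Pads are 20 mm wide; open, the fingers measure 119 mm over their backs; the gripper's body (75 mm by 180 mm) begins 59 mm behind the grasp point.
Start: joints at [-81.222, 7.093, 94.555, -0, 78.352, -4.733], TCP at [0.152, -0.632, 0.215] pointing down, gripper open.
Joint ranges: [-149.61, 149.61], [-58.7, 133.49], [1.44, 155.28], [-77.14, 257.14], [18.33, 153.61], [-166.67, 166.67]. Speed limits (degrees/s): [147.25, 147.25, 180, 180, 180, 180].

### API

Orientations are given as a 3x3 rotation matrix whose columns are the frame's x, y, z axes.
In Python, from station import telemetry, camera, bot gives the robot as it stands.
- The arm moves only by the tool step_arm, never from a script. Its argument "commands" is a list that holds one entry, the list of rows, each a list of 7 numbers: the shift along the tool's x, y, z each as a share of 100 mm, from -1 to 1, then the turn, a rotation vector about the tool's x, y, z each as a share of 90 degrees, from -1 to 1, then the opening, from -1 (shut) to 1 (fully open). A call has 1 to 5 rows; each row is the pose to reach, as a shift and turn from the pose commanded when the call began, along the tool's axes at that moment; what a row does not reach only later rows make up. A row lasts 1/8 s, in which the tool goes at most 62.5 mm and 10.7 degrees, less where a joint would pass 70% of its speed; a pose out of reach is approached as far as the arm can. A call with a number of a shift or a turn outside -1 to 1 is refused whole. A call with a gripper value outside its range is refused whole. The fingers move at their own pace and stop on an object; "newtons" is the grip in N (left out, the last holds). Time passes only in rows, so rows that repeat a pose let the fingers close. It gives the time, the measured TCP pose, the force, the opening and the grip force at its end, in the units of the state.
- telemetry.get_obs(): the state, without advancing time (a new reading comes with each control period).
- camera(name): name is "side" or "top"; returns a dict with "image" (384x512x3 uint8, red, green, blue), "vertical_fov" (degrees; the focal length in pixels is half the picture's height over the tangent of half this angle, whatever the lens; pixels are square), "cx", "cy" (the principal point, pixels), "rvec" (rotation vector, rad) and "tvec" (3), from world to camera coordinates, as OpenCV has them. Camera axes: x right, y down, z forward; pixel columns grow to the right and rows downward; lengths in m; the calibration is good to about 2 mm. A picture is of the moment at which its call begins. There is no depth.
- bot.sign_off(): hands the job in; it is judged then, once.
The state is a dict: "time_s": time; "joint_positions": joint angles; "joint_vel": joint speeds; "tau": joint torques, N m; "eef_pos": TCP position; "ee_rot": TCP orientation; "ft_force": force on the tool from outside, world axes, zero at the start; "ft_torque": the same for the moment, N m; "grip_width": opening from 0.0 (shut) to 1.0 (fully open); "gripper_force": force on a finger pad.
Only numpy, scipy, OpenCV 4.12 (cv2) and the standard library are available. Lean on these libraries where they do the work, as an engineer would, in place of code of your own. Each camera call takes 0.05 s, during which the arm holds its last target. There are 200 camera calls.

### The job

The three white canisters with blue caps look alike, but one is loaded and clearly heavier than the two empty ones: find it by feeling their weight and stand it, cap up, in the grey weigh-in well; stand the two empty ones, cap up, in the two holes of the white returns rack, one in each. Keep the canisters upright, lower them all the way in rather than dropping them, and leave the tube rack, dropper bottle, carton and gel bottle standing where they are.

Things in the scene. Friction and masses are not known exactly. Their poses are not given: they have to be found in the camera images.
- canister_a: white round canister standing upright, blue cap on top: 130 mm tall, body 38 mm across, the top 30 mm is the cap, 41 mm across; origin at the centre of its underside, z up. All three look the same and are closed. Two are empty (0.10 to 0.14 kg in all), one, not known which, is loaded (0.36 to 0.54 kg in all)
- canister_b: white round canister standing upright, blue cap on top: 130 mm tall, body 38 mm across, the top 30 mm is the cap, 41 mm across; origin at the centre of its underside, z up. All three look the same and are closed. Two are empty (0.10 to 0.14 kg in all), one, not known which, is loaded (0.36 to 0.54 kg in all)
- canister_c: white round canister standing upright, blue cap on top: 130 mm tall, body 38 mm across, the top 30 mm is the cap, 41 mm across; origin at the centre of its underside, z up. All three look the same and are closed. Two are empty (0.10 to 0.14 kg in all), one, not known which, is loaded (0.36 to 0.54 kg in all)
- returns: fixed white block-like returns rack, 145 mm (its x) by 82 mm (its y), 70 mm high, with two round holes in its top at x = -34 and +34 mm; origin at the centre of its underside
- hole_a (a point): centre of the floor of the one (rack x = -34 mm) round hole in the white returns rack, 10 mm above the table; the hole is 55 mm across and 60 mm deep, its mouth is at z = 70 mm. The two holes lie 68 mm apart along the rack's long x axis
- hole_b (a point): centre of the floor of the other (rack x = +34 mm) round hole in the white returns rack, 10 mm above the table; the hole is 55 mm across and 60 mm deep, its mouth is at z = 70 mm. The two holes lie 68 mm apart along the rack's long x axis
- well: fixed grey weigh-in well: an open square box, 64 mm outside, 54 mm inside, 70 mm high, on a dark 100 mm square foot, a white strip and red pointer on its -x side; origin at the centre of its underside
- well_mid (a point): point on the well's axis at the height of the unloaded steel pan inside, 30 mm above the table (40 mm below the well's rim)
- pan (a joint): how far the sprung pan in the well has sunk, in m: 0 unloaded, about 3 to 5 mm under an empty canister, 11 to 18 mm under the loaded one; end of travel 19 mm
- mat: fixed flat round grey mat, 270 mm across, 4 mm thick, on which the canisters, the tube rack and the dropper bottle stand at the start; origin at the centre of its underside
- tube_rack: bystander: white block 70 by 70 mm, 50 mm high, with four blue-capped sample tubes standing in it to 120 mm height; loose; origin at the centre of its underside
- dropper: bystander: slim white dropper bottle with green cap, 32 mm across, 110 mm tall; loose; origin at the centre of its underside
- kit_carton: bystander: closed carton with a purple band, 80 mm (x) by 130 mm (y), 70 mm high, next to the returns rack; loose; origin at the centre of its underside
- gel_bottle: bystander: clear bottle with blue cap, 60 mm across, 150 mm tall, next to the well; loose; origin at the centre of its underside

How it is judged:
By the outcome, as a careful person would: the job done as asked, in the order asked, and still so for the second after the job is handed in, with the robot touching nothing.
It also fails if it takes over 72 s, if anything falls off the work surface, if the arm or the gripper's body presses on something with over 40 N, if the wrist force passes 120 N, or if a joint passes its speed limit or range.

## Working session

There is one attempt and no reset: what is moved stays moved. The work goes in short steps, Python scripts to look and compute and a tool call to move; the robot and the scene stay as the last step left them, time stands still between calls to the robot, and variables do not carry over. Pictures are saved under pics/ and viewed, at most 10 in all, crops included, and the job is handed in when it is done.

Besides the shell and the picture viewer there is one more tool, called after "Emit:" as name(argument=value, ...), one argument or row to a line, values as JSON. step_arm: Moves the arm, as the interface text tells. Its arguments: {"type":"object","properties":{"commands":{"type":"array","items":{"type":"array","items":{"type":"array","items":{"type":"number","minimum":-1,"maximum":1}}}},"newtons":{"type":"number"}},"required":["commands"]}

```bash
ls; mkdir -p pics; python3 - <<'E'
from station import telemetry,camera,bot
import cv2,numpy as np
for n in("top","side"):
    c=camera(n);cv2.imwrite(f"pics/{n}0.png",c["image"][:,:,::-1]);np.savez(f"{n}0.npz",**c)
    print(n,c["vertical_fov"],c["cx"],c["cy"],c["rvec"],c["tvec"])
o=telemetry.get_obs();print(o)
E
```

```text
pics
top 52.361166418512454 249.98728332628687 181.86905226894405 [ 2.15746528 -2.19603993  0.08274108] [5.30540918e-04 5.38276293e-01 1.11199697e+00]
side 49.864185685265255 250.15263190542993 193.1765801047439 [ 2.28187839 -0.07700483  0.05868344] [-0.55247895  0.07032426  0.97601548]
{'time_s': 0.1, 'joint_positions': array([-8.12219574e+01,  7.13112750e+00,  9.46274630e+01,  7.89736918e-04,
        7.83539062e+01, -4.73337016e+00]), 'joint_vel': array([-2.93753458e-03, -1.27403478e-01, -1.43036166e-01,  3.33861364e-05,
       -8.32681471e-02, -1.21867739e-01]), 'tau': array([ 3.92363272e-04, -4.18879724e+01, -3.61098540e+01,  7.77464546e-02,
        4.62333311e-02, -6.82870746e-05]), 'eef_pos': array([ 0.15174049, -0.63142015,  0.2134821 ]), 'ee_rot': array([[ 9.72324079e-01,  2.33636048e-01, -2.86292665e-04],
       [ 2.33636158e-01, -9.72322155e-01,  1.94249833e-03],
       [ 1.75468931e-04, -1.95562621e-03, -9.99998072e-01]]), 'ft_force': array([-0.25748138,  0.74920329,  0.22727409]), 'ft_torque': array([ 0.03877623, -0.02075967, -0.04481231]), 'gripper_force': 0.0, 'grip_width': 0.9975106450944846}
```

View pics/top0.png

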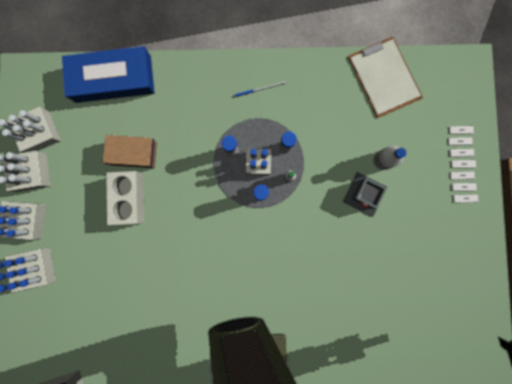

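View pics/side0.png

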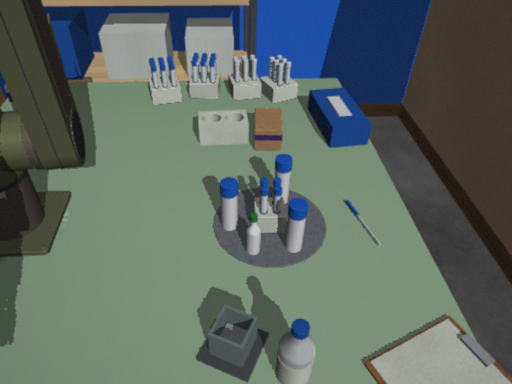

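The top view shows caps at about (230,144), (289,139) and (261,191), holes at (124,185) and (124,209), the well at (369,193), the tube rack at (259,160), and the dropper at (292,176). In the side view the caps are at (230,187), (284,163) and (297,209).

```bash
cat > h.py <<'E'
import cv2,numpy as np
def load(n,k=0): return dict(np.load(f"{n}{k}.npz"))
def K(c):
    f=c["image"].shape[0]/2/np.tan(np.radians(c["vertical_fov"])/2)
    return np.array([[f,0,c["cx"]],[0,f,c["cy"]],[0,0,1.]])
def ray(c,p,z):
    R=cv2.Rodrigues(c["rvec"])[0];o=-R.T@c["tvec"];d=R.T@np.linalg.inv(K(c))@np.array([p[0],p[1],1.])
    return (o+d*(z-o[2])/d[2]).round(4)
def proj(c,P): return cv2.projectPoints(np.array(P,float).reshape(-1,3),c["rvec"],c["tvec"],K(c),None)[0][:,0].round(1)
def blobs(m,a=8):
    n,_,s,ce=cv2.connectedComponentsWithStats(m.astype(np.uint8));return [(ce[i].round(1),s[i][:5]) for i in range(1,n) if s[i][4]>=a]
E
python3 - <<'E'
from h import *
t=load("top");s=load("side")
for n,c,r in(("top",t,(205,120,420,210)),("side",s,(190,140,320,270))):
    h=cv2.cvtColor(c["image"],cv2.COLOR_RGB2HSV);m=(h[...,0]>105)&(h[...,0]<130)&(h[...,1]>150)&(h[...,2]>60)
    k=np.zeros_like(m);k[r[1]:r[3],r[0]:r[2]]=1
    for ce,st in blobs(m&k,15): print(n,ce,st,ray(c,ce,.134),ray(c,ce,.119))
g=cv2.cvtColor(t["image"],cv2.COLOR_RGB2GRAY)
a=t["image"][165:235,95:155];b=t["image"][140:222,335:417];d=t["image"][110:215,205:310];e=s["image"][300:384,190:330];f=s["image"][100:150,190:290]
R=lambda x,q:cv2.resize(x,q,interpolation=cv2.INTER_CUBIC)
out=np.zeros((600,800,3),np.uint8)
out[:280,:240]=R(a,(240,280));out[:287,245:532]=R(b,(287,287));out[:265,535:800]=R(d,(265,265))
out[290:590,:400]=R(e[:,:112],(400,300));out[290:490,400:800]=R(f,(400,200))
cv2.imwrite("pics/crop.png",out[...,::-1])
E
```

```text
top [288.3 139.1] [282 132  14  15 169] [ 0.6404 -0.1126  0.134 ] [ 0.6433 -0.1141  0.119 ]
top [228.8 143.2] [222 136  15  16 177] [0.6324 0.0445 0.134 ] [0.6351 0.0454 0.119 ]
top [253.1 152.2] [251 149   5   7  26] [ 0.6072 -0.0191  0.134 ] [ 0.6096 -0.0192  0.119 ]
top [264.2 152.2] [262 149   5   7  28] [ 0.6067 -0.0483  0.134 ] [ 0.609  -0.0488  0.119 ]
top [400.1 152.6] [396 149   9   8  64] [ 0.599 -0.405  0.134] [ 0.6013 -0.4108  0.119 ]
top [252.6 163.2] [251 160   4   7  22] [ 0.5781 -0.0173  0.134 ] [ 0.58   -0.0173  0.119 ]
top [263.6 163.7] [262 161   4   6  18] [ 0.5762 -0.0462  0.134 ] [ 0.5782 -0.0466  0.119 ]
top [260.7 191.7] [254 184  15  16 185] [ 0.5028 -0.0371  0.134 ] [ 0.5036 -0.0374  0.119 ]
side [283.3 162.9] [276 154  16  19 263] [0.6301 0.0239 0.134 ] [0.6339 0.0439 0.119 ]
side [264.1 186.2] [261 177   8  19 129] [ 0.5775 -0.0569  0.134 ] [ 0.5799 -0.039   0.119 ]
side [277.1 186.1] [274 177   8  19 116] [ 0.6054 -0.0581  0.134 ] [ 0.6086 -0.0403  0.119 ]
side [228.6 187.4] [220 178  18  20 320] [ 0.5015 -0.0567  0.134 ] [ 0.5019 -0.0389  0.119 ]
side [297.7 208.4] [289 198  19  22 361] [ 0.6383 -0.1303  0.134 ] [ 0.6423 -0.1144  0.119 ]
```

View pics/crop.png

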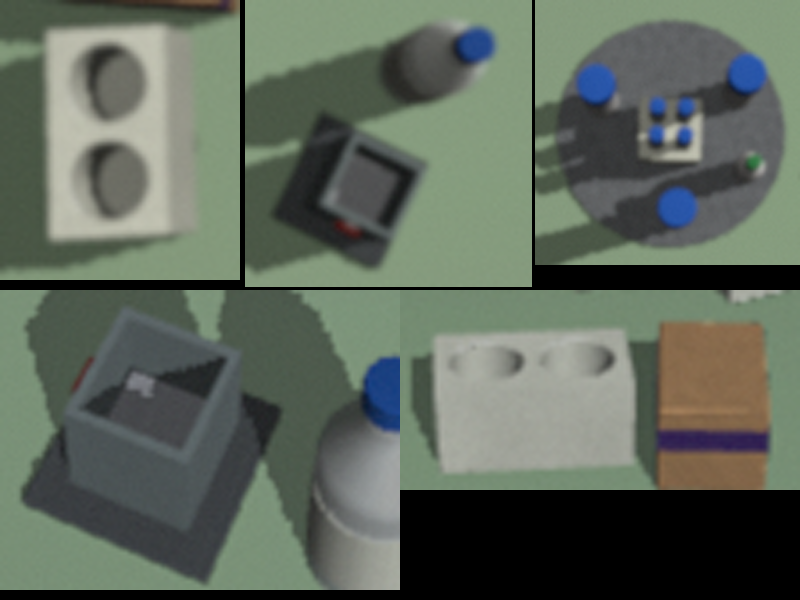

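The crop shows the well rim corners, rotated about 28° in the image, and both rack holes clearly. The carton sits just beyond the rack and the gel bottle just beyond the well. Next I'm localising those.

```bash
python3 - <<'E'
from h import *
t=load("top");s=load("side")
T=lambda L:np.array([ray(t,p,.07) for p in L]);S=lambda L:np.array([ray(s,p,.07) for p in L])
w=T([(356.4,197.1),(367,177.1),(387,187.1),(375.9,206.9)]);v=S([(209.6,333),(225.6,305.6),(257.2,317.4),(242.6,346.2)])
print("well",w,w.mean(0),v,v.mean(0))
print("holes",T([(122,185.5),(123,210)]),S([(234.25,117),(211.5,118)]))
r=T([(x/4+95,y/4+165) for x,y in((45,30),(165,25),(168,233),(48,242))]);print("rack",r,r.mean(0))
q=S([(198.5,111.5),(246,110),(248.5,122),(200,124)]);print(q,q.mean(0))
print("carton,bottle,drop,tubes",T([(104,137),(154,138),(153,165),(104,163)]),ray(t,(400,152.6),.15),ray(t,(291,174.5),.11))
from station import bot;print(bot.grip_point_offset,[x for x in dir(bot) if x[0]!='_'])
E
```

```text
well [[ 0.4867 -0.3029  0.07  ]
 [ 0.5417 -0.3345  0.07  ]
 [ 0.5129 -0.3886  0.07  ]
 [ 0.4587 -0.3555  0.07  ]] [ 0.5      -0.345375  0.07    ] [[ 0.4579 -0.3578  0.07  ]
 [ 0.4862 -0.3061  0.07  ]
 [ 0.54   -0.3334  0.07  ]
 [ 0.5115 -0.3851  0.07  ]] [ 0.4989 -0.3456  0.07  ]
holes [[0.5305 0.3472 0.07  ]
 [0.4624 0.3438 0.07  ]] [[0.5315 0.3435 0.07  ]
 [0.4642 0.3408 0.07  ]]
rack [[0.5677 0.3917 0.07  ]
 [0.5697 0.3077 0.07  ]
 [0.4252 0.3048 0.07  ]
 [0.4205 0.3877 0.07  ]] [0.495775 0.347975 0.07    ]
[[0.4253 0.3807 0.07  ]
 [0.5691 0.3833 0.07  ]
 [0.5717 0.3132 0.07  ]
 [0.431  0.3088 0.07  ]] [0.499275 0.3465   0.07    ]
carton,bottle,drop,tubes [[0.6683 0.3993 0.07  ]
 [0.6628 0.2584 0.07  ]
 [0.5864 0.261  0.07  ]
 [0.5946 0.3983 0.07  ]] [ 0.5966 -0.3986  0.15  ] [ 0.5488 -0.1197  0.11  ]
0.0188 ['PlanningError', 'grip_point_offset', 'sign_off']
```

Emit:
step_arm(
  commands=[
    [[0.2, -0.12, 0, 0, 0, -0.1, 0.4], [0.4, -0.24, 0, 0, 0, -0.2, 0.4], [0.6, -0.36, 0, 0, 0, -0.3, 0.4], [0.8, -0.48, 0, 0, 0, -0.4, 0.4], [1, -0.6, 0, 0, 0, -0.5, 0.4]],
  ],
  newtons=35,
)

```text
time_s: 0.72
eef_pos: [0.2354, -0.5494, 0.214]
ee_rot: [[0.518, 0.855, -0.0], [0.855, -0.518, 0.001], [0.001, -0.001, -1.0]]
ft_force: [0.5, 0.5, -0.4]
grip_width: 0.699
gripper_force: 0.0
```

Emit:
step_arm(
  commands=[
    [[0.2, 0.04, 0, 0, 0, -0.07, 0.4], [0.4, 0.08, 0, 0, 0, -0.14, 0.4], [0.6, 0.12, 0, 0, 0, -0.21, 0.4], [0.8, 0.16, 0, 0, 0, -0.28, 0.4], [1, 0.2, 0, 0, 0, -0.35, 0.4]],
  ],
)

```text
time_s: 1.35
eef_pos: [0.3046, -0.4746, 0.2141]
ee_rot: [[-0.004, 1.0, -0.0], [1.0, 0.004, 0.001], [0.001, -0.0, -1.0]]
ft_force: [0.3, -0.5, 0.6]
grip_width: 0.699
gripper_force: 0.0
```

Emit:
step_arm(
  commands=[
    [[0.33, 0.33, 0, 0, 0, 0, 0.4], [0.66, 0.66, 0, 0, 0, 0, 0.4], [1, 1, 0, 0, 0, 0, 0.4]],
  ],
)

```text
time_s: 1.72
eef_pos: [0.4049, -0.3742, 0.2142]
ee_rot: [[0.0, 1.0, -0.0], [1.0, -0.0, 0.001], [0.001, -0.0, -1.0]]
ft_force: [0.0, -0.3, 0.5]
grip_width: 0.698
gripper_force: 0.0
```

Emit:
step_arm(
  commands=[
    [[0.33, 0.33, 0, 0, 0, 0, 0.4], [0.66, 0.66, 0, 0, 0, 0, 0.4], [1, 1, 0, 0, 0, 0, 0.4]],
  ],
)

```text
time_s: 2.1
eef_pos: [0.505, -0.2741, 0.2142]
ee_rot: [[-0.0, 1.0, -0.001], [1.0, 0.0, 0.0], [0.0, -0.001, -1.0]]
ft_force: [0.4, -1.6, -0.2]
grip_width: 0.701
gripper_force: 0.0
```

Emit:
step_arm(
  commands=[
    [[0.4, 0.35, 0, 0, 0, 0, 0.4], [0.8, 0.7, 0, 0, 0, 0, 0.4], [1, 1, 0, 0, 0, 0, 0.4]],
  ],
)

```text
time_s: 2.48
eef_pos: [0.6051, -0.1732, 0.2141]
ee_rot: [[-0.002, 1.0, -0.001], [1.0, 0.002, 0.0], [0.0, -0.001, -1.0]]
ft_force: [0.4, -1.1, 0.3]
grip_width: 0.701
gripper_force: 0.0
```

Emit:
step_arm(
  commands=[
    [[0.4, 0.2, 0, 0, 0, 0, 0.4], [0.6, 0.36, 0, 0, 0, 0, 0.4], [0.6, 0.36, 0.3, 0, 0, 0, 0.4], [0.6, 0.36, 0.6, 0, 0, 0, 0.4], [0.6, 0.36, 0.8, 0, 0, 0, 0.4]],
  ],
)

```text
time_s: 3.1
eef_pos: [0.6395, -0.1156, 0.1326]
ee_rot: [[0.0, 1.0, -0.002], [1.0, -0.0, 0.0], [0.0, -0.002, -1.0]]
ft_force: [0.1, 0.5, -0.1]
grip_width: 0.702
gripper_force: 0.0
```

Emit:
step_arm(
  commands=[
    [[0, 0, 0.2, 0, 0, 0, 0.4], [0, 0, 0.34, 0, 0, 0, 0.4], [0, 0, 0.34, 0, 0, 0, 0.4]],
  ],
)

```text
time_s: 3.48
eef_pos: [0.6395, -0.1154, 0.0993]
ee_rot: [[0.0, 1.0, -0.002], [1.0, -0.0, 0.001], [0.001, -0.002, -1.0]]
ft_force: [-1.1, 0.3, 0.1]
grip_width: 0.699
gripper_force: 0.0
```

Emit:
step_arm(
  commands=[
    [[0, 0, 0, 0, 0, 0, -1], [0, 0, 0, 0, 0, 0, -1], [0, 0, 0, 0, 0, 0, -1], [0, 0, 0, 0, 0, 0, -1], [0, 0, 0, 0, 0, 0, -1]],
  ],
)

```text
time_s: 4.1
eef_pos: [0.641, -0.1155, 0.1016]
ee_rot: [[-0.0, 1.0, 0.002], [1.0, 0.0, -0.0], [-0.0, 0.002, -1.0]]
ft_force: [1.0, 0.8, 2.3]
grip_width: 0.425
gripper_force: 35.0
```

Emit:
step_arm(
  commands=[
    [[0, 0, -0.1, 0, 0, 0, -1], [0, 0, -0.25, 0, 0, 0, -1], [0, 0, -0.4, 0, 0, 0, -1], [0, 0, -0.4, 0, 0, 0, -1], [0, 0, -0.4, 0, 0, 0, -1]],
  ],
)

```text
time_s: 4.72
eef_pos: [0.6401, -0.1154, 0.1406]
ee_rot: [[-0.0, 1.0, -0.0], [1.0, 0.0, 0.0], [0.0, -0.0, -1.0]]
ft_force: [-1.2, 0.3, -4.4]
grip_width: 0.425
gripper_force: 35.0
```

Emit:
step_arm(
  commands=[
    [[0, 0, 0, 0, 0, 0, -1], [0, 0, 0, 0, 0, 0, -1]],
  ],
)

```text
time_s: 4.97
eef_pos: [0.6398, -0.1153, 0.1399]
ee_rot: [[-0.0, 1.0, -0.001], [1.0, 0.0, 0.0], [0.0, -0.001, -1.0]]
ft_force: [0.3, 0.1, -3.4]
grip_width: 0.428
gripper_force: 35.0
```

Emit:
step_arm(
  commands=[
    [[0, 0, -0.2, 0, 0, 0, -1], [0, 0, -0.4, 0, 0, 0, -1], [0, 0, -0.5, 0, 0, 0, -1], [0, 0, -0.5, 0, 0, 0, -1], [0, 0, -0.5, 0, 0, 0, -1]],
  ],
)

```text
time_s: 5.6
eef_pos: [0.6399, -0.1153, 0.1901]
ee_rot: [[-0.0, 1.0, -0.001], [1.0, 0.0, 0.0], [0.0, -0.001, -1.0]]
ft_force: [0.7, -1.0, -4.3]
grip_width: 0.427
gripper_force: 35.0
```

Emit:
step_arm(
  commands=[
    [[0, 0, 0, 0, 0, 0, -1], [0, 0, 0, 0, 0, 0, -1]],
  ],
)

```text
time_s: 5.85
eef_pos: [0.6399, -0.1153, 0.1898]
ee_rot: [[-0.0, 1.0, -0.001], [1.0, 0.0, 0.0], [0.0, -0.001, -1.0]]
ft_force: [-0.4, 0.1, -5.0]
grip_width: 0.427
gripper_force: 35.0
```

```bash
python3 - <<'E'
from station import telemetry,camera
from h import *
L=[]
for i in range(6):
    c=camera("side");L.append(telemetry.get_obs()["ft_force"][2])
np.savez("side1.npz",**c);cv2.imwrite("pics/s1.png",c["image"][100:300,150:400,::-1])
print(np.round(L,2),telemetry.get_obs()["eef_pos"])
E
```

```text
[-3.55 -3.61 -3.79 -3.93 -4.39 -3.14] [ 0.64025397 -0.11542884  0.19058859]
```

View pics/s1.png

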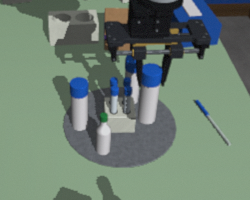

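The held canister reads about 3.9 N (0.39 kg), which is in the loaded range. The picture shows it upright in the fingers with its cap at about (151,72), so I'm carrying it to the well.

Emit:
step_arm(
  commands=[
    [[-0.1, -0.05, -0.2, 0, 0, 0, -1], [-0.25, -0.15, -0.4, 0, 0, 0, -1], [-0.43, -0.27, -0.4, 0, 0, 0, -1], [-0.62, -0.39, -0.4, 0, 0, 0, -1], [-0.8, -0.5, -0.4, 0, 0, 0, -1]],
  ],
)

```text
time_s: 6.78
eef_pos: [0.5887, -0.1969, 0.2298]
ee_rot: [[0.001, 1.0, -0.001], [1.0, -0.001, 0.0], [0.0, -0.001, -1.0]]
ft_force: [-1.0, 0.2, -4.9]
grip_width: 0.425
gripper_force: 35.0
```

Emit:
step_arm(
  commands=[
    [[-0.2, -0.12, 0, 0, 0, 0, -1], [-0.4, -0.25, 0, 0, 0, 0, -1], [-0.6, -0.37, 0, 0, 0, 0, -1], [-0.8, -0.5, 0, 0, 0, 0, -1]],
  ],
)

```text
time_s: 7.28
eef_pos: [0.5388, -0.2767, 0.2296]
ee_rot: [[0.0, 1.0, -0.001], [1.0, -0.0, 0.001], [0.001, -0.001, -1.0]]
ft_force: [0.1, 0.8, -4.4]
grip_width: 0.426
gripper_force: 35.0
```

Emit:
step_arm(
  commands=[
    [[-0.2, -0.12, 0, 0, 0, 0, -1], [-0.4, -0.24, 0, 0, 0, 0, -1], [-0.58, -0.34, 0, 0, 0, 0, -1], [-0.717, -0.405, 0, 0, 0, 0, -1], [-0.717, -0.405, 0, 0, 0, 0, -1]],
  ],
)

```text
time_s: 7.9
eef_pos: [0.4993, -0.348, 0.2304]
ee_rot: [[0.002, 1.0, -0.0], [1.0, -0.002, 0.001], [0.001, -0.0, -1.0]]
ft_force: [0.0, 1.3, -3.4]
grip_width: 0.424
gripper_force: 35.0
```

Emit:
step_arm(
  commands=[
    [[0, 0, 0.1, 0, 0, 0, -1], [0, 0, 0.25, 0, 0, 0, -1], [0, 0, 0.4, 0, 0, 0, -1], [0, 0, 0.5, 0, 0, 0, -1], [0, 0, 0.5, 0, 0, 0, -1]],
  ],
)

```text
time_s: 8.52
eef_pos: [0.4992, -0.3464, 0.1789]
ee_rot: [[-0.0, 1.0, -0.002], [1.0, 0.0, 0.002], [0.002, -0.002, -1.0]]
ft_force: [-0.1, 0.2, -3.9]
grip_width: 0.428
gripper_force: 35.0
```

```bash
python3 - <<'E'
from station import telemetry,camera
from h import *
out=[]
for n,x,y in(("top",310,120),("side",150,200)):
    c=camera(n);out.append(cv2.resize(c["image"][y:y+140,x:x+140],(400,400)));np.savez(n+"2.npz",**c)
    print(n,proj(c,[(.4995,-.3455,.083)]))
cv2.imwrite("pics/w2.png",np.hstack(out)[...,::-1]);print(telemetry.get_obs()["eef_pos"])
E
```

```text
top [[373.1 191.9]]
side [[234.1 320.8]]
[ 0.50000192 -0.34723104  0.1808561 ]
```

View pics/w2.png

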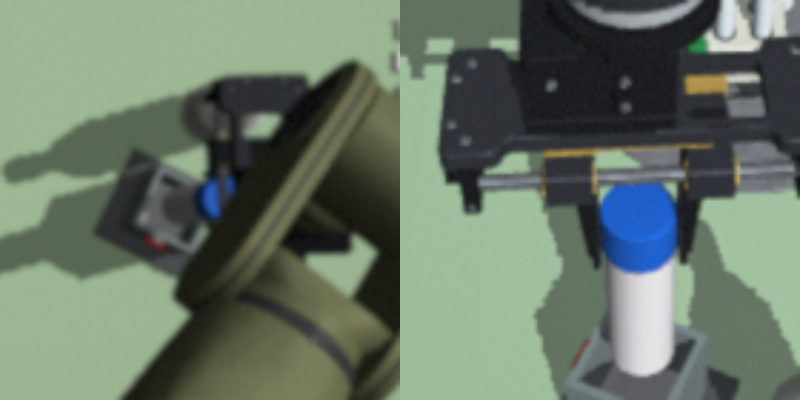

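The canister bottom is at about (235,328) in the side image, over the well's mouth and centred on its axis. Lowering now.

Emit:
step_arm(
  commands=[
    [[0, 0, 0.1, 0, 0, 0, -1], [0, 0, 0.2, 0, 0, 0, -1], [0, 0, 0.3, 0, 0, 0, -1], [0, 0, 0.4, 0, 0, 0, -1], [0, 0, 0.45, 0, 0, 0, -1]],
  ],
)

```text
time_s: 9.25
eef_pos: [0.4994, -0.3468, 0.1344]
ee_rot: [[-0.0, 1.0, -0.001], [1.0, 0.0, 0.001], [0.001, -0.001, -1.0]]
ft_force: [-0.6, 0.3, -4.3]
grip_width: 0.426
gripper_force: 35.0
```

Emit:
step_arm(
  commands=[
    [[0, 0, 0.05, 0, 0, 0, -1], [0, 0, 0.09, 0, 0, 0, -1], [0, 0, 0.12, 0, 0, 0, -1], [0, 0, 0.12, 0, 0, 0, -1]],
  ],
)

```text
time_s: 9.75
eef_pos: [0.4999, -0.3472, 0.1238]
ee_rot: [[-0.0, 1.0, 0.0], [1.0, 0.0, -0.0], [-0.0, 0.0, -1.0]]
ft_force: [-0.6, -0.4, -4.2]
grip_width: 0.425
gripper_force: 35.0
```

Emit:
step_arm(
  commands=[
    [[0, 0, 0.02, 0, 0, 0, -1], [0, 0, 0.04, 0, 0, 0, -1], [0, 0, 0.04, 0, 0, 0, -1], [0, 0, 0.04, 0, 0, 0, -1]],
  ],
)

```text
time_s: 10.25
eef_pos: [0.5, -0.3473, 0.1199]
ee_rot: [[-0.0, 1.0, 0.0], [1.0, 0.0, -0.0], [-0.0, 0.0, -1.0]]
ft_force: [-0.4, -0.6, -1.7]
grip_width: 0.428
gripper_force: 35.0
```

Emit:
step_arm(
  commands=[
    [[0, 0, 0.02, 0, 0, 0, -1], [0, 0, 0.03, 0, 0, 0, -1], [0, 0, 0.03, 0, 0, 0, -1], [0, 0, 0.03, 0, 0, 0, -1]],
  ],
)

```text
time_s: 10.75
eef_pos: [0.5, -0.3473, 0.1169]
ee_rot: [[-0.0, 1.0, 0.0], [1.0, 0.0, -0.0], [-0.0, 0.0, -1.0]]
ft_force: [0.6, 0.3, 0.1]
grip_width: 0.429
gripper_force: 35.0
```

Emit:
step_arm(
  commands=[
    [[0, 0, 0.02, 0, 0, 0, -1], [0, 0, 0.02, 0, 0, 0, -1], [0, 0, 0.02, 0, 0, 0, -1]],
  ],
)

```text
time_s: 11.12
eef_pos: [0.4999, -0.3472, 0.1148]
ee_rot: [[-0.0, 1.0, 0.0], [1.0, 0.0, -0.0], [-0.0, 0.0, -1.0]]
ft_force: [-0.1, 0.6, -0.3]
grip_width: 0.426
gripper_force: 35.0
```

Emit:
step_arm(
  commands=[
    [[0, 0, 0, 0, 0, 0, 0.3], [0, 0, 0, 0, 0, 0, 0.3], [0, 0, 0, 0, 0, 0, 0.3], [0, 0, 0, 0, 0, 0, 0.3]],
  ],
)

```text
time_s: 11.62
eef_pos: [0.4998, -0.3471, 0.1147]
ee_rot: [[-0.0, 1.0, -0.0], [1.0, 0.0, 0.0], [0.0, -0.0, -1.0]]
ft_force: [-0.2, 0.0, 0.7]
grip_width: 0.652
gripper_force: 0.0
```

Emit:
step_arm(
  commands=[
    [[0, 0, -0.1, 0, 0, 0, 0.3], [0, 0, -0.3, 0, 0, 0, 0.3], [0, 0, -0.6, 0, 0, 0, 0.4], [0, 0, -0.9, 0, 0, 0, 0.4], [0, 0, -1, 0, 0, 0, 0.4]],
  ],
)

```text
time_s: 12.25
eef_pos: [0.5011, -0.3482, 0.2191]
ee_rot: [[-0.0, 1.0, 0.005], [1.0, 0.0, -0.004], [-0.004, 0.005, -1.0]]
ft_force: [0.4, -0.5, 0.2]
grip_width: 0.699
gripper_force: 0.0
```

```bash
python3 - <<'E'
from station import telemetry,camera
from h import *
out=[]
for n,x,y in(("top",310,120),("side",150,200)):
    c=camera(n);out.append(cv2.resize(c["image"][y:y+140,x:x+140],(400,400)));np.savez(n+"3.npz",**c)
cv2.imwrite("pics/w3.png",np.hstack(out)[...,::-1])
o=telemetry.get_obs();print(o["eef_pos"],o["ft_force"])
c=load("side",3);h=cv2.cvtColor(c["image"],cv2.COLOR_RGB2HSV);m=(h[...,0]>105)&(h[...,0]<130)&(h[...,1]>150)&(h[...,2]>60)
m[:140]=0;m[:,:190]=0;m[:,320:]=0
for ce,st in blobs(m,60): print(ce,st,ray(c,ce,.119))
E
```

```text
[ 0.5005452  -0.34776636  0.21705474] [ 0.55996718 -0.94611578 -0.35337941]
[283.3 162.9] [276 154  16  19 264] [0.6339 0.0439 0.119 ]
[264.3 186.7] [261 177   8  19 121] [ 0.5802 -0.0408  0.119 ]
[277.  185.9] [274 177   8  19 113] [ 0.6084 -0.0396  0.119 ]
[234.1 304.4] [222 290  25  30 626] [ 0.5002 -0.3378  0.119 ]
[300.  328.6] [292 319  17  20 282] [ 0.601  -0.3885  0.119 ]
```

View pics/w3.png

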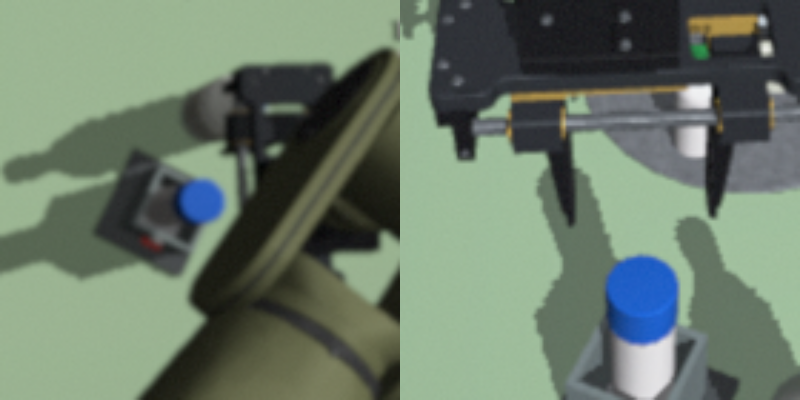

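The loaded canister stands upright in the well, with its cap at about (234,304) in the side image and the pan sunk about 13 mm. Next is the canister near (0.503,-0.038).

Emit:
step_arm(
  commands=[
    [[0.3, 0.02, 0, 0, 0, 0, 0.4], [0.65, 0.02, 0, 0, 0, 0, 0.4], [1, 0.02, 0, 0, 0, 0, 0.4]],
  ],
)

```text
time_s: 12.72
eef_pos: [0.501, -0.2458, 0.2128]
ee_rot: [[0.0, 1.0, -0.002], [1.0, -0.0, 0.002], [0.002, -0.002, -1.0]]
ft_force: [-0.2, 0.1, -0.5]
grip_width: 0.7
gripper_force: 0.0
```

Emit:
step_arm(
  commands=[
    [[0.35, 0, 0, 0, 0, 0, 0.4], [0.7, 0, 0, 0, 0, 0, 0.4], [1, 0, 0, 0, 0, 0, 0.4]],
  ],
)

```text
time_s: 13.1
eef_pos: [0.5009, -0.1456, 0.2129]
ee_rot: [[-0.0, 1.0, -0.002], [1.0, 0.0, 0.001], [0.001, -0.002, -1.0]]
ft_force: [0.4, -0.3, -0.9]
grip_width: 0.7
gripper_force: 0.0
```

Emit:
step_arm(
  commands=[
    [[0.35, 0, 0, 0, 0, 0, 0.4], [0.7, 0, 0, 0, 0, 0, 0.4], [0.95, 0, 0, 0, 0, 0, 0.4], [1, 0, 0, 0, 0, 0, 0.4]],
  ],
)

```text
time_s: 13.6
eef_pos: [0.501, -0.046, 0.2133]
ee_rot: [[-0.002, 1.0, -0.002], [1.0, 0.002, 0.0], [0.0, -0.002, -1.0]]
ft_force: [-1.1, -0.7, 0.3]
grip_width: 0.697
gripper_force: 0.0
```

Emit:
step_arm(
  commands=[
    [[0.09, 0, 0.1, 0, 0, 0, 0.4], [0.09, 0, 0.3, 0, 0, 0, 0.4], [0.09, 0, 0.5, 0, 0, 0, 0.4], [0.09, 0, 0.7, 0, 0, 0, 0.4], [0.09, 0, 0.8, 0, 0, 0, 0.4]],
  ],
)

```text
time_s: 14.22
eef_pos: [0.5006, -0.0383, 0.1321]
ee_rot: [[0.0, 1.0, -0.003], [1.0, -0.0, 0.001], [0.001, -0.003, -1.0]]
ft_force: [0.8, 0.6, 1.0]
grip_width: 0.701
gripper_force: 0.0
```

Emit:
step_arm(
  commands=[
    [[0, 0.02, 0.15, 0, 0, 0, 0.4], [0, 0.02, 0.32, 0, 0, 0, 0.4], [0, 0.02, 0.32, 0, 0, 0, 0.4]],
  ],
)

```text
time_s: 14.6
eef_pos: [0.5025, -0.0379, 0.1007]
ee_rot: [[-0.0, 1.0, -0.003], [1.0, 0.0, 0.001], [0.001, -0.003, -1.0]]
ft_force: [0.9, 0.4, -0.6]
grip_width: 0.7
gripper_force: 0.0
```

Emit:
step_arm(
  commands=[
    [[0, 0, 0, 0, 0, 0, -1], [0, 0, 0, 0, 0, 0, -1], [0, 0, 0, 0, 0, 0, -1], [0, 0, 0, 0, 0, 0, -1], [0, 0, 0, 0, 0, 0, -1]],
  ],
  newtons=25,
)

```text
time_s: 15.22
eef_pos: [0.5041, -0.0382, 0.1033]
ee_rot: [[-0.0, 1.0, 0.001], [1.0, 0.0, -0.0], [-0.0, 0.001, -1.0]]
ft_force: [-1.0, 0.3, 2.5]
grip_width: 0.428
gripper_force: 25.0
```

Emit:
step_arm(
  commands=[
    [[0, 0, -0.1, 0, 0, 0, -1], [0, 0, -0.25, 0, 0, 0, -1], [0, 0, -0.45, 0, 0, 0, -1], [0, 0, -0.65, 0, 0, 0, -1], [0, 0, -0.85, 0, 0, 0, -1]],
  ],
)

```text
time_s: 15.85
eef_pos: [0.5039, -0.0382, 0.1894]
ee_rot: [[-0.0, 1.0, 0.001], [1.0, 0.0, -0.0], [-0.0, 0.001, -1.0]]
ft_force: [0.4, 0.0, -2.9]
grip_width: 0.433
gripper_force: 25.0
```

Emit:
step_arm(
  commands=[
    [[0, 0, -0.2, 0, 0, 0, -1], [0, 0, -0.3, 0, 0, 0, -1], [0, 0, -0.3, 0, 0, 0, -1], [0, 0, -0.3, 0, 0, 0, -1]],
  ],
)

```text
time_s: 16.35
eef_pos: [0.5032, -0.0381, 0.2167]
ee_rot: [[-0.0, 1.0, -0.002], [1.0, 0.0, 0.0], [0.0, -0.002, -1.0]]
ft_force: [0.0, 0.2, -0.8]
grip_width: 0.427
gripper_force: 25.0
```

It reads about 0.8 N, so it is empty. I'm taking it to the near hole of the rack.

Emit:
step_arm(
  commands=[
    [[0.12, -0.02, 0, 0, 0, 0, -1], [0.3, -0.04, 0, 0, 0, 0, -1], [0.52, -0.06, 0, 0, 0, 0, -1], [0.74, -0.08, 0, 0, 0, 0, -1], [0.96, -0.1, 0, 0, 0, 0, -1]],
  ],
)

```text
time_s: 16.98
eef_pos: [0.4932, 0.0597, 0.2174]
ee_rot: [[-0.001, 1.0, -0.0], [1.0, 0.001, 0.0], [0.0, -0.0, -1.0]]
ft_force: [0.0, 0.0, -1.7]
grip_width: 0.426
gripper_force: 25.0
```

Emit:
step_arm(
  commands=[
    [[0.24, -0.02, 0, 0, 0, 0, -1], [0.48, -0.04, 0, 0, 0, 0, -1], [0.72, -0.07, 0, 0, 0, 0, -1], [0.96, -0.1, 0, 0, 0, 0, -1]],
  ],
)

```text
time_s: 17.48
eef_pos: [0.4828, 0.1558, 0.2174]
ee_rot: [[-0.001, 1.0, -0.001], [1.0, 0.001, 0.0], [0.0, -0.001, -1.0]]
ft_force: [0.2, -0.1, -0.4]
grip_width: 0.427
gripper_force: 25.0
```

Emit:
step_arm(
  commands=[
    [[0.24, -0.02, 0, 0, 0, 0, -1], [0.48, -0.04, 0, 0, 0, 0, -1], [0.72, -0.07, 0, 0, 0, 0, -1], [0.96, -0.1, 0, 0, 0, 0, -1]],
  ],
)

```text
time_s: 17.98
eef_pos: [0.4726, 0.2517, 0.2173]
ee_rot: [[-0.001, 1.0, -0.001], [1.0, 0.001, 0.0], [0.0, -0.001, -1.0]]
ft_force: [0.4, 0.2, -1.2]
grip_width: 0.426
gripper_force: 25.0
```

Emit:
step_arm(
  commands=[
    [[0.24, -0.02, 0, 0, 0, 0, -1], [0.48, -0.04, 0, 0, 0, 0, -1], [0.7, -0.07, 0, 0, 0, 0, -1], [0.9, -0.1, 0, 0, 0, 0, -1], [0.94, -0.1, 0, 0, 0, 0, -1]],
  ],
)

```text
time_s: 18.6
eef_pos: [0.4631, 0.3451, 0.2175]
ee_rot: [[-0.002, 1.0, -0.0], [1.0, 0.002, -0.0], [-0.0, -0.0, -1.0]]
ft_force: [0.5, -0.5, -0.9]
grip_width: 0.425
gripper_force: 25.0
```

Emit:
step_arm(
  commands=[
    [[0, 0, 0.1, 0, 0, 0, -1], [0, 0, 0.25, 0, 0, 0, -1], [0, 0, 0.35, 0, 0, 0, -1], [0, 0, 0.35, 0, 0, 0, -1]],
  ],
)

```text
time_s: 19.1
eef_pos: [0.4629, 0.3429, 0.1807]
ee_rot: [[0.001, 1.0, -0.003], [1.0, -0.001, -0.002], [-0.002, -0.003, -1.0]]
ft_force: [-0.2, -0.2, -1.4]
grip_width: 0.428
gripper_force: 25.0
```

```bash
python3 - <<'E'
from station import telemetry,camera
from h import *
c=camera("side");np.savez("side4.npz",**c);cv2.imwrite("pics/r4.png",cv2.resize(c["image"][30:160,150:320],None,fx=4,fy=4)[...,::-1])
o=telemetry.get_obs();print(o["eef_pos"],proj(c,[(.4635,.344,.083),(.4635,.344,.07)]))
E
```

```text
[0.46342687 0.3432899  0.18176498] [[211.1 113.6]
 [211.3 117.5]]
```

View pics/r4.png

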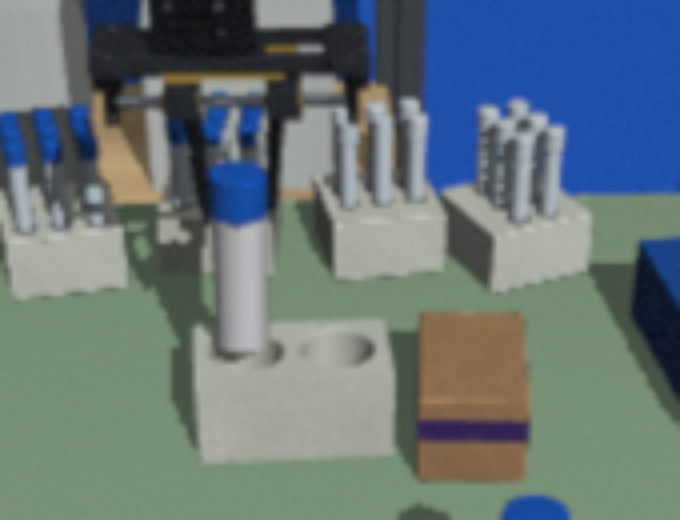

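The canister (centre at about 210.5 px) sits roughly 2 mm left of the hole centre (211.5 px). I'm nudging x by +2 mm and lowering.

Emit:
step_arm(
  commands=[
    [[0, 0.02, 0.08, 0, 0, 0, -1], [0, 0.02, 0.2, 0, 0, 0, -1], [0, 0.02, 0.32, 0, 0, 0, -1], [0, 0.02, 0.44, 0, 0, 0, -1], [0, 0.02, 0.5, 0, 0, 0, -1]],
  ],
)

```text
time_s: 19.77
eef_pos: [0.4651, 0.3435, 0.1311]
ee_rot: [[-0.0, 1.0, -0.002], [1.0, 0.0, -0.001], [-0.001, -0.002, -1.0]]
ft_force: [-0.2, -0.2, -0.8]
grip_width: 0.428
gripper_force: 25.0
```

Emit:
step_arm(
  commands=[
    [[0, 0, 0.06, 0, 0, 0, -1], [0, 0, 0.11, 0, 0, 0, -1], [0, 0, 0.15, 0, 0, 0, -1], [0, 0, 0.17, 0, 0, 0, -1], [0, 0, 0.17, 0, 0, 0, -1]],
  ],
)

```text
time_s: 20.4
eef_pos: [0.4657, 0.3438, 0.1156]
ee_rot: [[-0.0, 1.0, -0.0], [1.0, 0.0, -0.0], [-0.0, -0.0, -1.0]]
ft_force: [0.1, -1.0, -1.2]
grip_width: 0.428
gripper_force: 25.0
```

Emit:
step_arm(
  commands=[
    [[0, 0, 0.02, 0, 0, 0, -1], [0, 0, 0.03, 0, 0, 0, -1], [0, 0, 0.03, 0, 0, 0, -1]],
  ],
)

```text
time_s: 20.78
eef_pos: [0.4656, 0.3438, 0.1126]
ee_rot: [[-0.0, 1.0, -0.0], [1.0, 0.0, -0.0], [-0.0, -0.0, -1.0]]
ft_force: [-0.4, -0.4, -0.8]
grip_width: 0.43
gripper_force: 25.0
```

Emit:
step_arm(
  commands=[
    [[0, 0, 0.02, 0, 0, 0, -1], [0, 0, 0.02, 0, 0, 0, -1], [0, 0, 0.02, 0, 0, 0, -1]],
  ],
)

```text
time_s: 21.15
eef_pos: [0.4657, 0.3438, 0.1106]
ee_rot: [[-0.0, 1.0, -0.0], [1.0, 0.0, -0.0], [-0.0, -0.0, -1.0]]
ft_force: [-0.0, 0.4, -1.1]
grip_width: 0.427
gripper_force: 25.0
```

Emit:
step_arm(
  commands=[
    [[0, 0, 0.01, 0, 0, 0, -1], [0, 0, 0.01, 0, 0, 0, -1], [0, 0, 0.01, 0, 0, 0, -1]],
  ],
)

```text
time_s: 21.52
eef_pos: [0.4657, 0.3438, 0.1097]
ee_rot: [[-0.0, 1.0, 0.0], [1.0, 0.0, -0.0], [-0.0, 0.0, -1.0]]
ft_force: [-0.3, -0.4, -1.1]
grip_width: 0.426
gripper_force: 25.0
```

Emit:
step_arm(
  commands=[
    [[0, 0, 0.01, 0, 0, 0, -1], [0, 0, 0.01, 0, 0, 0, -1], [0, 0, 0.01, 0, 0, 0, -1]],
  ],
)

```text
time_s: 21.9
eef_pos: [0.4658, 0.3441, 0.1093]
ee_rot: [[-0.0, 1.0, 0.0], [1.0, 0.0, 0.0], [0.0, 0.0, -1.0]]
ft_force: [-1.5, -0.3, 4.3]
grip_width: 0.424
gripper_force: 25.0
```

On the floor (contact at TCP 0.109). Releasing, then going to the third canister.

Emit:
step_arm(
  commands=[
    [[0, 0, 0, 0, 0, 0, 0.3], [0, 0, 0, 0, 0, 0, 0.3], [0, 0, 0, 0, 0, 0, 0.3], [0, 0, 0, 0, 0, 0, 0.3]],
  ],
)

```text
time_s: 22.4
eef_pos: [0.4656, 0.3438, 0.1085]
ee_rot: [[-0.0, 1.0, -0.0], [1.0, 0.0, -0.0], [-0.0, -0.0, -1.0]]
ft_force: [-0.5, 0.4, -0.5]
grip_width: 0.645
gripper_force: 0.0
```

Emit:
step_arm(
  commands=[
    [[0, 0, -0.1, 0, 0, 0, 0.3], [0, 0, -0.3, 0, 0, 0, 0.3], [0, 0, -0.6, 0, 0, 0, 0.4], [0, 0, -0.9, 0, 0, 0, 0.4], [0, 0, -1, 0, 0, 0, 0.4]],
  ],
)

```text
time_s: 23.02
eef_pos: [0.4671, 0.3447, 0.213]
ee_rot: [[-0.0, 1.0, 0.005], [1.0, 0.0, 0.003], [0.003, 0.005, -1.0]]
ft_force: [0.3, -0.3, -0.1]
grip_width: 0.701
gripper_force: 0.0
```

Emit:
step_arm(
  commands=[
    [[-0.33, 0.18, 0, 0, 0, 0, 0.4], [-0.66, 0.37, 0, 0, 0, 0, 0.4], [-1, 0.56, 0, 0, 0, 0, 0.4]],
  ],
)

```text
time_s: 23.4
eef_pos: [0.5219, 0.2429, 0.2086]
ee_rot: [[-0.001, 1.0, -0.0], [1.0, 0.001, -0.0], [-0.0, -0.0, -1.0]]
ft_force: [0.4, -0.3, 0.2]
grip_width: 0.7
gripper_force: 0.0
```

Emit:
step_arm(
  commands=[
    [[-0.33, 0.18, 0, 0, 0, 0, 0.4], [-0.66, 0.37, 0, 0, 0, 0, 0.4], [-1, 0.56, 0, 0, 0, 0, 0.4]],
  ],
)

```text
time_s: 23.78
eef_pos: [0.578, 0.1427, 0.2085]
ee_rot: [[-0.0, 1.0, -0.0], [1.0, 0.0, 0.0], [0.0, -0.0, -1.0]]
ft_force: [0.3, 0.7, -0.6]
grip_width: 0.7
gripper_force: 0.0
```

Emit:
step_arm(
  commands=[
    [[-0.33, 0.18, 0, 0, 0, 0, 0.4], [-0.66, 0.37, 0, 0, 0, 0, 0.4], [-0.9, 0.5, 0, 0, 0, 0, 0.4], [-1, 0.56, 0, 0, 0, 0, 0.4], [-1, 0.56, 0, 0, 0, 0, 0.4]],
  ],
)

```text
time_s: 24.4
eef_pos: [0.6336, 0.0437, 0.2084]
ee_rot: [[0.001, 1.0, -0.001], [1.0, -0.001, 0.0], [0.0, -0.001, -1.0]]
ft_force: [-0.6, 0.5, 0.3]
grip_width: 0.699
gripper_force: 0.0
```

```bash
python3 - <<'E'
from station import telemetry,camera
from h import *
c=camera("side");np.savez("side5.npz",**c)
h=cv2.cvtColor(c["image"],cv2.COLOR_RGB2HSV);m=(h[...,0]>105)&(h[...,0]<130)&(h[...,1]>150)&(h[...,2]>60)
m[:75]=0;m[:,:190]=0;m[:,300:]=0
for ce,st in blobs(m,60): print(ce,st,ray(c,ce,.119),ray(c,ce,.125))
print(telemetry.get_obs()["eef_pos"])
E
```

```text
[210.6 100.7] [204  94  14  15 174] [0.4638 0.3549 0.119 ] [0.4641 0.3437 0.125 ]
[283.3 162.9] [276 154  16  19 263] [0.6339 0.0439 0.119 ] [0.6323 0.0359 0.125 ]
[264.1 186.2] [261 177   8  19 129] [ 0.5799 -0.039   0.119 ] [ 0.579  -0.0462  0.125 ]
[277.1 186.2] [274 177   8  19 115] [ 0.6085 -0.0406  0.119 ] [ 0.6073 -0.0478  0.125 ]
[234.2 304.4] [222 290  25  30 625] [ 0.5004 -0.3378  0.119 ] [ 0.5003 -0.3419  0.125 ]
[296.1 328.4] [292 319   8  20 127] [ 0.595  -0.3878  0.119 ] [ 0.5939 -0.3913  0.125 ]
[0.63341816 0.04432295 0.20844881]
```

Emit:
step_arm(
  commands=[
    [[0, 0, 0.2, 0, 0, 0, 0.4], [0, 0, 0.4, 0, 0, 0, 0.4], [0, 0, 0.65, 0, 0, 0, 0.4], [0, 0, 0.85, 0, 0, 0, 0.4], [0, 0, 0.95, 0, 0, 0, 0.4]],
  ],
)

```text
time_s: 25.08
eef_pos: [0.6324, 0.0441, 0.1109]
ee_rot: [[-0.0, 1.0, -0.003], [1.0, 0.0, 0.0], [0.0, -0.003, -1.0]]
ft_force: [-0.9, -0.1, 0.2]
grip_width: 0.699
gripper_force: 0.0
```

Emit:
step_arm(
  commands=[
    [[0, 0, 0.13, 0, 0, 0, 0.4], [0, 0, 0.13, 0, 0, 0, -1], [0, 0, 0.13, 0, 0, 0, -1], [0, 0, 0.13, 0, 0, 0, -1], [0, 0, 0.13, 0, 0, 0, -1]],
  ],
)

```text
time_s: 25.7
eef_pos: [0.6343, 0.0439, 0.1017]
ee_rot: [[-0.0, 1.0, 0.002], [1.0, 0.0, -0.0], [-0.0, 0.002, -1.0]]
ft_force: [0.1, -0.0, 1.7]
grip_width: 0.426
gripper_force: 25.0
```

Emit:
step_arm(
  commands=[
    [[0, 0, 0, 0, 0, 0, -1], [0, 0, 0, 0, 0, 0, -1]],
  ],
)

```text
time_s: 25.95
eef_pos: [0.6344, 0.0438, 0.1017]
ee_rot: [[-0.0, 1.0, 0.002], [1.0, 0.0, -0.0], [-0.0, 0.002, -1.0]]
ft_force: [0.2, 0.9, 4.1]
grip_width: 0.429
gripper_force: 25.0
```

Emit:
step_arm(
  commands=[
    [[0, 0, -0.1, 0, 0, 0, -1], [0, 0, -0.3, 0, 0, 0, -1], [0, 0, -0.55, 0, 0, 0, -1], [0, 0, -0.8, 0, 0, 0, -1], [0, 0, -1, 0, 0, 0, -1]],
  ],
)

```text
time_s: 26.58
eef_pos: [0.6341, 0.0439, 0.203]
ee_rot: [[-0.0, 1.0, 0.002], [1.0, 0.0, 0.0], [0.0, 0.002, -1.0]]
ft_force: [-0.1, 0.5, -1.8]
grip_width: 0.428
gripper_force: 25.0
```

Emit:
step_arm(
  commands=[
    [[0, 0, -0.15, 0, 0, 0, -1], [0, 0, -0.15, 0, 0, 0, -1], [0, 0, -0.15, 0, 0, 0, -1]],
  ],
)

```text
time_s: 26.95
eef_pos: [0.6332, 0.0439, 0.2145]
ee_rot: [[-0.0, 1.0, -0.002], [1.0, 0.0, 0.0], [0.0, -0.002, -1.0]]
ft_force: [-0.2, -0.4, -2.3]
grip_width: 0.431
gripper_force: 25.0
```

Emit:
step_arm(
  commands=[
    [[0.12, -0.04, 0, 0, 0, 0, -1], [0.3, -0.1, 0, 0, 0, 0, -1], [0.53, -0.18, 0, 0, 0, 0, -1], [0.77, -0.26, 0, 0, 0, 0, -1], [1, -0.34, 0, 0, 0, 0, -1]],
  ],
)

```text
time_s: 27.58
eef_pos: [0.5986, 0.1459, 0.2153]
ee_rot: [[-0.001, 1.0, -0.001], [1.0, 0.001, 0.0], [0.0, -0.001, -1.0]]
ft_force: [0.0, 0.0, -0.7]
grip_width: 0.428
gripper_force: 25.0
```

Emit:
step_arm(
  commands=[
    [[0.25, -0.08, 0, 0, 0, 0, -1], [0.5, -0.17, 0, 0, 0, 0, -1], [0.75, -0.25, 0, 0, 0, 0, -1], [1, -0.34, 0, 0, 0, 0, -1]],
  ],
)

```text
time_s: 28.08
eef_pos: [0.5644, 0.2458, 0.2153]
ee_rot: [[-0.001, 1.0, -0.001], [1.0, 0.001, 0.0], [0.0, -0.001, -1.0]]
ft_force: [0.5, -0.1, -0.9]
grip_width: 0.429
gripper_force: 25.0
```

Emit:
step_arm(
  commands=[
    [[0.23, -0.08, 0, 0, 0, -0.1, -1], [0.46, -0.16, 0, 0, 0, -0.2, -1], [0.7, -0.24, 0, 0, 0, -0.3, -1], [0.9, -0.31, 0, 0, 0, -0.4, -1], [1, -0.34, 0, 0, 0, -0.5, -1]],
  ],
)

```text
time_s: 28.7
eef_pos: [0.53, 0.3459, 0.2152]
ee_rot: [[-0.712, 0.702, -0.001], [0.702, 0.712, 0.0], [0.001, -0.001, -1.0]]
ft_force: [0.6, 0.5, -1.5]
grip_width: 0.426
gripper_force: 25.0
```

Emit:
step_arm(
  commands=[
    [[0, 0, 0.1, 0, 0, 0, -1], [0, 0, 0.25, 0, 0, 0, -1], [0, 0, 0.33, 0, 0, 0, -1], [0, 0, 0.33, 0, 0, 0, -1]],
  ],
)

```text
time_s: 29.2
eef_pos: [0.5311, 0.3431, 0.1809]
ee_rot: [[-0.706, 0.708, -0.003], [0.708, 0.706, -0.001], [0.001, -0.003, -1.0]]
ft_force: [-0.2, 0.4, -1.5]
grip_width: 0.429
gripper_force: 25.0
```

```bash
python3 - <<'E'
from station import telemetry,camera
from h import *
c=camera("side");np.savez("side6.npz",**c);cv2.imwrite("pics/r6.png",cv2.resize(c["image"][50:150,180:300],None,fx=5,fy=5,interpolation=cv2.INTER_CUBIC)[...,::-1])
o=telemetry.get_obs();print(o["eef_pos"],o["ee_rot"].round(3),proj(c,[(.5315,.3445,.083),(.5315,.3445,.07)]))
E
```

```text
[0.53153656 0.34335779 0.18188754] [[-0.706  0.708 -0.001]
 [ 0.708  0.706 -0.001]
 [ 0.    -0.001 -1.   ]] [[234.2 113. ]
 [234.2 116.8]]
```

View pics/r6.png

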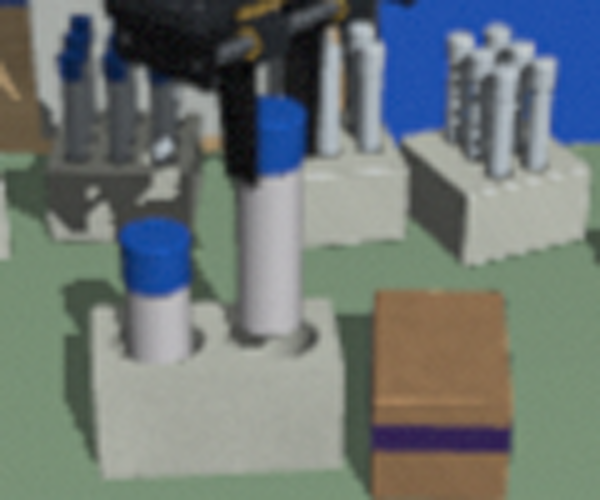

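The first empty stands upright in its hole. The second, centred at about 234 px, is about 2 mm left of the hole centre (234.7 px), so I'm nudging it and lowering.

Emit:
step_arm(
  commands=[
    [[-0.014, 0.014, 0.08, 0, 0, 0, -1], [-0.014, 0.014, 0.2, 0, 0, 0, -1], [-0.014, 0.014, 0.32, 0, 0, 0, -1], [-0.014, 0.014, 0.44, 0, 0, 0, -1], [-0.014, 0.014, 0.5, 0, 0, 0, -1]],
  ],
)

```text
time_s: 29.88
eef_pos: [0.533, 0.3435, 0.131]
ee_rot: [[-0.707, 0.707, -0.002], [0.707, 0.707, -0.001], [0.001, -0.002, -1.0]]
ft_force: [-0.1, -0.2, -0.9]
grip_width: 0.427
gripper_force: 25.0
```

Emit:
step_arm(
  commands=[
    [[0, 0, 0.06, 0, 0, 0, -1], [0, 0, 0.12, 0, 0, 0, -1], [0, 0, 0.17, 0, 0, 0, -1], [0, 0, 0.2, 0, 0, 0, -1], [0, 0, 0.2, 0, 0, 0, -1]],
  ],
)

```text
time_s: 30.5
eef_pos: [0.5336, 0.3438, 0.1125]
ee_rot: [[-0.707, 0.707, -0.0], [0.707, 0.707, -0.0], [0.0, -0.0, -1.0]]
ft_force: [-0.3, 0.0, -1.0]
grip_width: 0.427
gripper_force: 25.0
```

Emit:
step_arm(
  commands=[
    [[0, 0, 0.02, 0, 0, 0, -1], [0, 0, 0.02, 0, 0, 0, -1], [0, 0, 0.02, 0, 0, 0, -1]],
  ],
)

```text
time_s: 30.88
eef_pos: [0.5337, 0.3439, 0.1108]
ee_rot: [[-0.707, 0.707, 0.0], [0.707, 0.707, 0.0], [-0.0, 0.0, -1.0]]
ft_force: [0.4, 0.5, -1.4]
grip_width: 0.424
gripper_force: 25.0
```

Emit:
step_arm(
  commands=[
    [[0, 0, 0.01, 0, 0, 0, -1], [0, 0, 0.01, 0, 0, 0, -1], [0, 0, 0.01, 0, 0, 0, -1]],
  ],
)

```text
time_s: 31.25
eef_pos: [0.5337, 0.3439, 0.1097]
ee_rot: [[-0.707, 0.707, 0.0], [0.707, 0.707, -0.0], [-0.0, 0.0, -1.0]]
ft_force: [0.1, -0.3, -0.8]
grip_width: 0.428
gripper_force: 25.0
```

Emit:
step_arm(
  commands=[
    [[0, 0, 0.01, 0, 0, 0, -1], [0, 0, 0.01, 0, 0, 0, -1], [0, 0, 0.01, 0, 0, 0, -1]],
  ],
)

```text
time_s: 31.62
eef_pos: [0.5336, 0.3439, 0.1086]
ee_rot: [[-0.707, 0.707, -0.0], [0.707, 0.707, 0.0], [0.0, -0.0, -1.0]]
ft_force: [-0.7, 0.9, -1.0]
grip_width: 0.431
gripper_force: 25.0
```

Emit:
step_arm(
  commands=[
    [[0, 0, 0.01, 0, 0, 0, -1], [0, 0, 0.01, 0, 0, 0, -1], [0, 0, 0.01, 0, 0, 0, -1]],
  ],
)

```text
time_s: 32.0
eef_pos: [0.5337, 0.3439, 0.1077]
ee_rot: [[-0.707, 0.707, 0.0], [0.707, 0.707, 0.0], [-0.0, 0.0, -1.0]]
ft_force: [0.3, -0.4, -1.1]
grip_width: 0.426
gripper_force: 25.0
```

Emit:
step_arm(
  commands=[
    [[0, 0, 0.01, 0, 0, 0, -1], [0, 0, 0.01, 0, 0, 0, -1], [0, 0, 0.01, 0, 0, 0, -1]],
  ],
)

```text
time_s: 32.38
eef_pos: [0.5339, 0.3439, 0.1077]
ee_rot: [[-0.707, 0.707, 0.001], [0.707, 0.707, 0.0], [-0.0, 0.0, -1.0]]
ft_force: [-2.4, -1.9, 6.2]
grip_width: 0.428
gripper_force: 25.0
```

Contact on the floor, as expected. Releasing and backing off.

Emit:
step_arm(
  commands=[
    [[0, 0, 0, 0, 0, 0, 0.2], [0, 0, 0, 0, 0, 0, 0.2], [0, 0, 0, 0, 0, 0, 0.2], [0, 0, 0, 0, 0, 0, 0.2]],
  ],
)

```text
time_s: 32.88
eef_pos: [0.5336, 0.3438, 0.1064]
ee_rot: [[-0.707, 0.707, -0.0], [0.707, 0.707, -0.0], [0.0, -0.0, -1.0]]
ft_force: [1.1, 0.3, 1.2]
grip_width: 0.598
gripper_force: 0.0
```

Emit:
step_arm(
  commands=[
    [[0, 0, -0.1, 0, 0, 0, 0.2], [0, 0, -0.3, 0, 0, 0, 0.2], [0, 0, -0.6, 0, 0, 0, 0.2], [0, 0, -0.9, 0, 0, 0, 0.2], [0, 0, -1, 0, 0, 0, 0.2]],
  ],
)

```text
time_s: 33.5
eef_pos: [0.5351, 0.3447, 0.2112]
ee_rot: [[-0.707, 0.707, 0.006], [0.707, 0.707, 0.003], [-0.002, 0.006, -1.0]]
ft_force: [-0.1, -1.1, 0.2]
grip_width: 0.602
gripper_force: 0.0
```

Emit:
step_arm(
  commands=[
    [[0, 0, -0.2, 0, 0, 0, 0.2], [0, 0, -0.5, 0, 0, 0, 0.2], [0, 0, -0.5, 0, 0, 0, 0.2], [0, 0, -0.5, 0, 0, 0, 0.2]],
  ],
)

```text
time_s: 34.0
eef_pos: [0.5332, 0.3436, 0.2554]
ee_rot: [[-0.707, 0.707, -0.002], [0.707, 0.707, -0.001], [0.0, -0.002, -1.0]]
ft_force: [-0.4, 0.4, -0.3]
grip_width: 0.598
gripper_force: 0.0
```

```bash
python3 - <<'E'
from station import telemetry,camera
from h import *
c=camera("side");cv2.imwrite("pics/fin.png",c["image"][...,::-1])
print(telemetry.get_obs()["eef_pos"])
E
```

```text
[0.53294955 0.34347753 0.25467074]
```

View pics/fin.png

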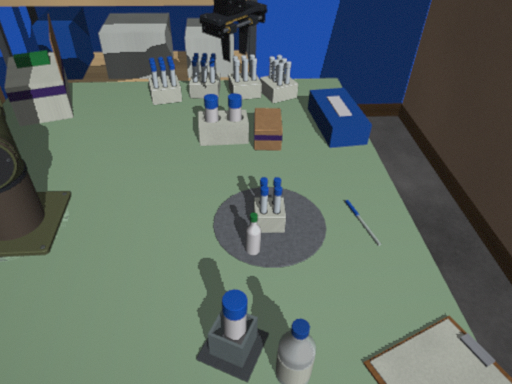

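Both empties stand upright in the rack at (211,108) and (235,108), and the loaded canister is in the well at (234,313). The tube rack, dropper, carton and gel bottle haven't moved.

```bash
python3 -c "
from station import bot;print(bot.sign_off())"
```

```text
the job is handed in; nothing more can be done
None
```

I handed the job in at about 34 s: the loaded canister (about 0.39 kg) stands cap up in the weigh-in well, the two empty ones stand cap up in the two returns rack holes, and the last picture shows the tube rack, dropper bottle, carton and gel bottle where they were.

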